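# Power module from the rack into its transit tray

## Robot

A 6-joint arm with a two-finger parallel gripper is mounted at the origin on the work surface. World frame = base frame: x ahead of the robot, y to its left, z up, the work surface at z = 0. Lengths are in m, angles in degrees, forces in N, time in s.
With the tool pointing down it reaches from about 0.275 to 0.975 m from the base axis. Payload 8.4 kg.
Tool frame: the origin (TCP) lies midway between the tips of the shut fingers; the grasp point (between the pads) lies 19 mm behind it; y points along the fingers, x is the direction in which the jaws open and shut, and the axes are right-handed (so a half turn about y gives the same grasp; the last joint's range is limited). The gripper opens to 92 mm and grips with 3 to 60 N. Pads are 20 mm wide; open, the fingers measure 128 mm over their backs; the gripper's body (75 mm by 189 mm) begins 69 mm behind the grasp point.
Start: joints at [64.721, 20.225, 93.587, -0, 66.188, -0.138], TCP at [0.266, 0.566, 0.215] pointing down, gripper open.
Joint ranges: [-150.9, 150.9], [-52.94, 120.26], [3.33, 152.33], [-74.26, 254.26], [0, 154.13], [-172.89, 172.89]. Speed limits (degrees/s): [127.2, 127.2, 159.86, 180, 180, 180].

## Interface

Orientations are given as [roll, pitch, yaw] about the fixed x, y, z axes, in that order (R = Rz(yaw) Ry(pitch) Rx(roll)).
In Python, from bench import readout, optics, ticket gives the robot as it stands.
- The arm moves only by the shell command python3 -m inch 'ROWS' [FORCE]. ROWS is a JSON object of lists of equal length, an entry for each row: "claw": the closure, from 0 (fully open) to 1 (shut); "slide": the shift along the tool's x, y, z in mm, a list of three; "turn": the turn about the tool's y in rad. In form: {"claw": [claw, ...], "slide": [[dx, dy, dz], ...], "turn": [turn, ...]}. A call has 1 to 10 rows; each row shifts and turns the commanded pose from where the row before left it, along the tool's axes as they then stand; what a row does not reach is not made up. A row lasts 1/10 s, in which the tool goes at most 50 mm and 8.59 degrees, less where a joint would pass 70% of its speed; a pose out of reach is approached as far as the arm can. A call with a gripper value outside its range is refused whole. The fingers move at their own pace and stop on an object; FORCE is the grip in N (left out, the last holds). Time passes only in rows, so rows that do not move let the fingers close. It gives the time, the measured TCP pose, the force and the opening at its end, in the units of the state.
- readout.state(): the state, without advancing time (a new reading comes with each control period).
- optics.camera(name): name is "scene" or "top" or "wrist"; returns the picture (384x512x3 uint8, red, green, blue); there is no depth.
- optics.get_calibration(name): a dict with "fx", "fy", "cx", "cy" (pixels), "distortion" ([k1, k2, p1, p2, k3] as OpenCV has them; the pictures are not rectified), "view" (4x4, takes a point from world to camera coordinates); the wrist camera has in their place "mount" (4x4, takes a point from camera to tool coordinates, whose origin is the TCP and whose axes are the tool frame's). Camera axes: x right, y down, z forward; pixel columns grow to the right and rows downward; lengths in m; the calibration is good to about 2 mm. A picture is of the moment at which its call begins: read the wrist's pose just before it. get_calibration takes no time and is no camera call.
- ticket.sign_off(): hands the job in, once; it reports no verdict.
The state is a dict: "t": time; "joint_pos": joint angles; "qvel": joint speeds; "joint_efforts": joint torques, N m; "position": TCP position; "tool_rot": TCP orientation; "contact_force": force on the tool from outside, world axes, zero at the start; "torque": the same for the moment, N m; "finger_gap": opening from 0.0 (shut) to 1.0 (fully open).
Only numpy, scipy, OpenCV 4.12 (cv2) and the standard library are available. Lean on these libraries where they do the work, as an engineer would, in place of code of your own. Each camera call takes 0.05 s, during which the arm holds its last target. There are 200 camera calls.

## Task

Take the vented power-supply module out of the upright rack and pack it in its own shaped pocket of the black transit tray: lying flat and fully down, vented cover up, terminal end in the pocket's narrow end. It stands on edge in the rack, so first lay it on the bench mat on its plain base, let go, and take it again across its width; then lower it flat into the pocket without tipping it over in the tray or dropping it in. Leave the other parts and tools where they are.

Things in the scene. Friction and masses are not known exactly. Their poses are not given: they have to be found in the camera images.
- psu: power module, 0.2-0.33 kg: aluminium box 96 long, 52 wide, 28 mm thick plus a black terminal shelf on one end (24 long, 40 wide, 15 thick, base side), 120 mm overall. Origin: centre of the overall block (mass centre 6 mm towards -x). x: along it to the terminals. y: out of the slotted (vented) cover; plain base at y=-14 mm. z: across the width, sides at +-26 mm. Starts on edge, z up; packed: y up
- psu_terminal (a point): end of the terminal shelf, 60 mm from the module's origin along its +x (axes as the module's). Standing on the mat and tipped by more than about 28 degrees over its lower base-side edge, the module falls onto its base
- rack: grey steel rack, fixed, 110 x 176 mm, origin: centre of its underside. Three channels along its x, at y = -64, 0, +64 mm, 32 mm wide between 2.5 mm cheeks 92 mm long, tops 31 mm above the underside. Parts stand 5 mm above it: the module's upper side is at 57 mm. Lift straight up. Which channel holds which part, and which side of the bench has rack or tray, varies
- tray: black moulded tray, fixed, 270 (x) x 210 (y) x 21 mm high, origin: centre of its underside; floor 5 mm thick, pockets 16 mm deep. One pocket has the module's outline (see pocket); a fan and a bracket lie in two others, a 60 mm square one is spare
- pocket (a point): centre of the floor of the module's pocket, 5 mm above the tray's underside; axes as the tray's. Pocket: 58 mm wide from x=-63 to +39 mm, then a narrow end 46 mm wide to x=+63 (3 mm play all round). Finger wells, as deep as the pocket, cut both long sides from x=-34 to +14 mm, out to y=+-54 mm. Module home: origin 14 mm above this point, its x along this x, its y up
- mat: dark grey bench mat, fixed, 600 x 1060 x 2 mm; its top is 2 mm above the work surface; rack, tray and tools stand on it. Origin at the centre of its underside
- clear (a point): point on the mat's top, straight ahead of the robot between rack and tray; the mat is free for about 90 mm to either side (y) and 85 mm ahead and behind (x): room to lay the module down
- heatsink: finned aluminium heat sink 100 x 28 x 46 mm standing in another channel of the rack (origin at its centre); to be left there
- filter: closed steel mains filter 112 x 28 x 50 mm with blade tags at both ends, standing in another channel of the rack (origin at its centre); to be left there
- fan: black axial fan 60 x 60 x 25 mm lying in its pocket of the tray (origin: centre of its underside); to be left there
- bracket: flat steel angle bracket 140 x 42 mm with a 26 mm upstand at one end, lying in its pocket of the tray (origin: centre of its underside); to be left there
- meter: hand-held multimeter 170 x 82 x 36 mm lying on the mat beyond the screwdriver (origin: centre of its underside); to be left there
- spool: solder spool 62 mm across, 48 mm high, standing on the mat on the robot's side of the clear place (origin: centre of its underside); to be left there
- driver: screwdriver with a black handle, 160 mm long, lying across the mat just beyond the clear place; to be left there
Mind the look-alikes: they are no part of the job. What is shaped like the psu but blue or purple is not meant.

How it is judged:
By the outcome, as a careful person would: the job done as asked, in the order asked, and still so for the second after the job is handed in, with the robot touching nothing.
It also fails if it takes over 58 s, if anything falls off the work surface, if the arm or the gripper's body presses on something with over 40 N, if the wrist force passes 120 N, or if a joint passes its speed limit or range.

## Working session

There is one attempt and no reset: what is moved stays moved. The work goes in short steps, Python scripts to look and compute and a shell command to move; the robot and the scene stay as the last step left them, time stands still between calls to the robot, and variables do not carry over. Pictures are saved under pics/ and viewed, about 8 in all and at most 12, crops included, and the job is handed in when it is done.

```bash
mkdir -p pics; ls; python3 - <<'E'
from bench import readout, optics
import cv2, json, numpy as np
s=readout.state(); print(s)
for n in ["scene","top"]:
    im=optics.camera(n); cv2.imwrite(f"pics/{n}0.png",im[:,:,::-1]); 
for n in ["scene","top","wrist"]:
    c=optics.get_calibration(n); print(n,{k:np.round(v,4).tolist() for k,v in c.items()})
E
```

```text
pics
{'t': 0.0, 'joint_pos': array([ 6.47232197e+01,  2.02622709e+01,  9.36283557e+01, -2.80105031e-03,
        6.61876934e+01, -1.36866978e-01]), 'qvel': array([-0.02422419, -0.12655456, -0.05480586, -0.05593087,  0.04755963,
        0.02943259]), 'joint_efforts': array([ 1.00230222e-04, -5.93861067e+01, -3.34193158e+01,  6.97368546e-02,
        2.37684546e-02, -1.53185924e-04]), 'position': array([0.2653179 , 0.5653489 , 0.21387143]), 'tool_rot': array([-9.00023740e+01,  7.83260043e-02,  6.48612177e+01]), 'contact_force': array([-0.25553898, -1.82373276,  0.31079204]), 'torque': array([-0.01272585,  0.01842348, -0.00262346]), 'finger_gap': 0.9976246882700607}
scene {'fx': 347.6259, 'fy': 347.6259, 'cx': 256.9542, 'cy': 189.5169, 'distortion': [-0.0821, 0.0, 0.0, 0.0, 0.0], 'view': [[-0.7175, 0.6964, 0.0141, 0.3904], [0.4007, 0.4293, -0.8094, -0.1574], [-0.5697, -0.5751, -0.5871, 1.3152], [0.0, 0.0, 0.0, 1.0]]}
top {'fx': 456.6137, 'fy': 456.6137, 'cx': 259.2535, 'cy': 196.0456, 'distortion': [0.0148, 0.0, 0.0, 0.0, 0.0], 'view': [[-0.0042, -1.0, -0.0018, -0.0189], [-0.9768, 0.0045, -0.2141, 0.5527], [0.2141, 0.0009, -0.9768, 1.2463], [0.0, 0.0, 0.0, 1.0]]}
wrist {'fx': 331.6979, 'fy': 331.6979, 'cx': 259.8727, 'cy': 190.1016, 'distortion': [0.0019, 0.0, 0.0, 0.0, 0.0], 'mount': [[1.0, 0.001, -0.0013, 0.0004], [0.0015, -0.2652, 0.9642, -0.1699], [0.0006, -0.9642, -0.2652, 0.0749], [0.0, 0.0, 0.0, 1.0]]}
```

View pics/top0.png

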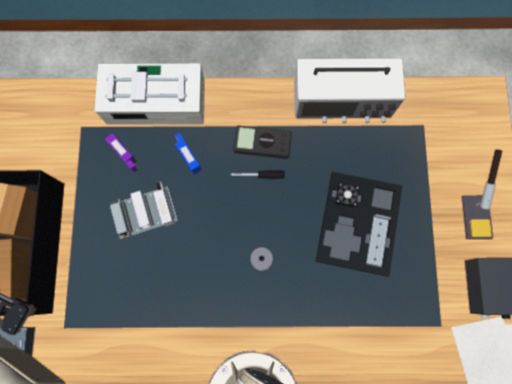

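View pics/scene0.png

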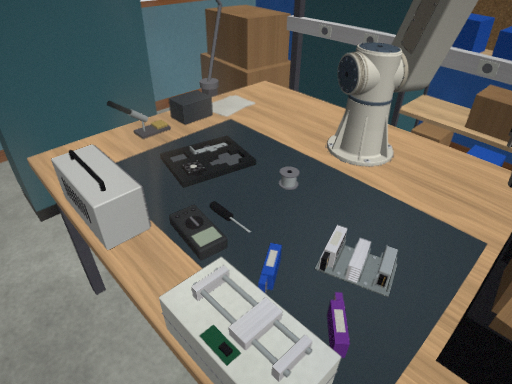

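The top view shows the rack left of centre at about (143,210) and the tray on the right at (360,223). The module's pocket is near (343,240), the spool is at (261,259) and the driver at (258,175). The blue and purple look-alikes lie beyond the rack. Next I'll zoom in on the rack and tray.

```bash
cat > h.py <<'E'
from bench import readout, optics
import cv2, numpy as np
from scipy.spatial.transform import Rotation as Rn
def tool(s=None):
    s=s or readout.state(); T=np.eye(4)
    T[:3,:3]=Rn.from_euler('xyz',s['tool_rot'],degrees=True).as_matrix(); T[:3,3]=s['position']; return T
def cam(n,T=None):
    c=optics.get_calibration(n)
    K=np.array([[c['fx'],0,c['cx']],[0,c['fy'],c['cy']],[0,0,1]])
    V=np.linalg.inv(T@np.array(c['mount'])) if n=='wrist' else np.array(c['view'])
    return K,np.array(c['distortion'],float),V
def cast(C,px,z):
    K,d,V=C; p=cv2.undistortPoints(np.array(px,float).reshape(-1,1,2),K,d).reshape(-1,2)
    R=V[:3,:3]; o=-R.T@V[:3,3]; r=np.c_[p,np.ones(len(p))]@R
    return o+r*((z-o[2])/r[:,2])[:,None]
def proj(C,P):
    K,d,V=C; return cv2.projectPoints(np.array(P,float).reshape(-1,3),cv2.Rodrigues(V[:3,:3])[0],V[:3,3],K,d)[0].reshape(-1,2)
E
python3 - <<'E'
from h import *
C=cam('top')
print(cast(C,[[143,210],[343,240],[360,223],[261,259],[258,175]],0.02).round(3))
a=cv2.imread('pics/top0.png')
A=cv2.resize(a[175:245,100:190],(400,311),interpolation=cv2.INTER_CUBIC)
B=cv2.resize(a[170:280,310:410],(400,440),interpolation=cv2.INTER_CUBIC)
s=cv2.imread('pics/scene0.png')
D=cv2.resize(s[215:300,305:410],(400,324),interpolation=cv2.INTER_CUBIC)
out=np.zeros((600,800,3),np.uint8); out[:311,:400]=A; out[:440,400:]=np.clip(B*1.6,0,255); out[311:600,:400]=D[:289]
cv2.imwrite('pics/crop1.png',out)
E
```

```text
[[ 0.521  0.319  0.02 ]
 [ 0.43  -0.262  0.02 ]
 [ 0.48  -0.314  0.02 ]
 [ 0.377 -0.025  0.02 ]
 [ 0.626 -0.018  0.02 ]]
```

View pics/crop1.png

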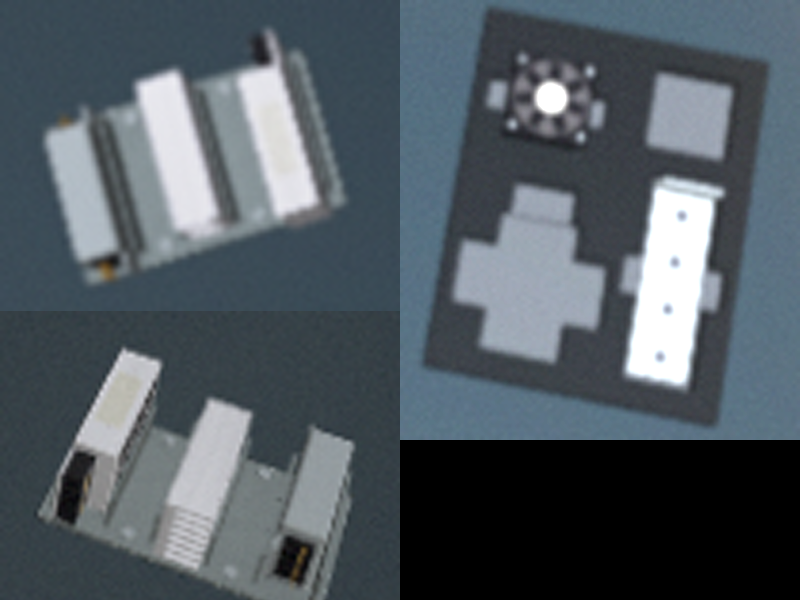

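In the crop the psu is the low-y part in the rack. It has a label and a black terminal shelf pointing away from the robot (+x) on its -y side, so its slotted cover faces +y towards the heatsink and its base faces -y. The pocket's narrow end also points away from the robot, near tray crop (545,205), so the tool keeps nearly the same yaw throughout.

```bash
python3 - <<'E'
from h import *
C=cam('top')
def cA(p): return [[100+x/4.444,175+y/4.444] for x,y in p]
def cB(p): return [[310+(x-400)/4,170+y/4] for x,y in p]
def show(n,P):
    print(n,P[:,:2].round(4).tolist(),'mean',P[:,:2].mean(0).round(4))
b=cast(C,cA([(240,75),(285,62),(322,208),(280,220)]),0.059); show('psu box',b)
d=b[0]+b[1]-b[2]-b[3]; print('yaw',np.degrees(np.arctan2(d[1],d[0])), np.linalg.norm(d)/2)
t=cast(C,cB([(487,8),(768,62),(716,425),(424,365)]),0.023); show('tray',t)
d=t[0]+t[1]-t[2]-t[3]; print('yaw',np.degrees(np.arctan2(d[1],d[0])), np.linalg.norm(d)/2)
k=cast(C,cB([(515,185),(575,195),(558,362),(480,347)]),0.007); show('pocket',k)
d=k[0]+k[1]-k[2]-k[3]; print('yaw',np.degrees(np.arctan2(d[1],d[0])), np.linalg.norm(d)/2)
print('objs',cast(C,[[261,259],[235,174],[283,175]],0.03).round(3))
E
```

```text
psu box [[0.5664, 0.2804], [0.5749, 0.2517], [0.4794, 0.2244], [0.4718, 0.2507]] mean [0.5231 0.2518]
yaw 16.69950028846434 0.0992570544805683
tray [[0.6329, -0.2373], [0.5906, -0.4428], [0.3268, -0.3872], [0.3696, -0.1823]] mean [ 0.48   -0.3124]
yaw -11.842924560298595 0.2693161070574572
pocket [[0.5021, -0.2554], [0.4945, -0.2991], [0.3725, -0.2809], [0.3835, -0.2251]] mean [ 0.4382 -0.2651]
yaw -11.393655331020272 0.12269021711477379
objs [[ 0.376 -0.025  0.03 ]
 [ 0.626  0.05   0.03 ]
 [ 0.623 -0.092  0.03 ]]
```

Now I'll turn the tool to the module's yaw, move over the rack, and take a wrist view.

```bash
python3 -m inch '{"claw":[0,0,0,0,0,0],"slide":[[0,0,0],[0,0,0],[0,0,0],[0,0,0],[0,0,0],[0,0,0]],"turn":[-0.12,-0.12,-0.12,-0.12,-0.12,-0.12]}'
python3 -m inch '{"claw":[0.5,0.5,0.5,0.5,0.5,0.5,0.5,0.5,0.5,0.5],"slide":[[-41.4,0,-17.3],[-41.4,0,-17.3],[-41.4,0,-17.3],[-41.4,0,-17.3],[-41.4,0,-17.3],[-41.4,0,-17.3],[-41.4,0,-17.3],[-41.4,0,-17.3],[-41.4,0,-17.3],[0,0,0]],"turn":[0,0,0,0,0,0,0,0,0,0]}'
python3 - <<'E'
from h import *
s=readout.state(); print(s['t'],s['position'],s['tool_rot'])
im=optics.camera('wrist'); np.save('pics/w1T.npy',tool(s)); cv2.imwrite('pics/w1.png',im[:,:,::-1])
E
```

```text
t: 0.7
position: [0.2654, 0.5655, 0.2141]
tool_rot: [-90.0, 0.0, 106.4]
contact_force: [-0.3, -0.8, 0.5]
finger_gap: 1.0
t: 1.7
position: [0.5211, 0.2472, 0.2143]
tool_rot: [-90.0, 0.1, 105.9]
contact_force: [0.0, -0.3, -0.1]
finger_gap: 0.499
1.7 [0.52108661 0.24720627 0.21433108] [-9.00205498e+01  8.08274331e-02  1.05883524e+02]
```

View pics/w1.png

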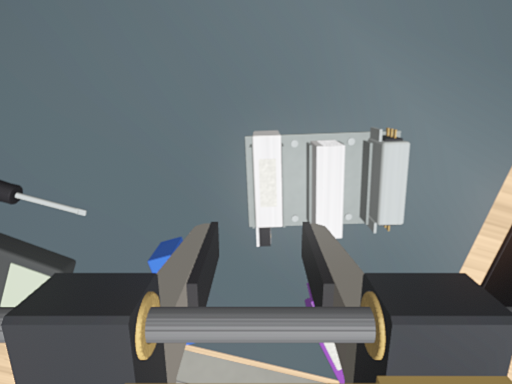

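The wrist view shows the psu at (267,180) with its shelf at (264,237) on the far end, the heatsink at (328,190) and the filter at (390,180). Next I'll measure the psu's top face.

```bash
python3 - <<'E'
from h import *
a=cv2.imread('pics/w1.png'); T=np.load('pics/w1T.npy'); C=cam('wrist',T)
g=a.min(2); m=(g>185).astype(np.uint8); m[:, :240]=0; m[:,296:]=0; m[245:]=0; m[:120]=0
m=cv2.morphologyEx(m,cv2.MORPH_CLOSE,np.ones((7,7))); m=cv2.morphologyEx(m,cv2.MORPH_OPEN,np.ones((5,5)))
c=max(cv2.findContours(m,0,1)[0],key=cv2.contourArea); print('px box',cv2.boundingRect(c))
P=cast(C,c.reshape(-1,2),0.059)[:,:2]
r=cv2.minAreaRect((P*1000).astype(np.float32)); print(r)
gap=[g[180,240:300].tolist()]; print(gap)
dk=((g<60)).astype(np.uint8); dk[:228]=0;dk[250:]=0;dk[:,:250]=0;dk[:,280:]=0
ys,xs=np.nonzero(dk); print('shelf',xs.min(),xs.max(),ys.min(),ys.max(), cast(C,[[xs.mean(),ys.max()]],0.053))
E
```

```text
px box (252, 135, 44, 93)
((523.0234375, 262.7273864746094), (95.99701690673828, 42.040283203125), 18.627626419067383)
[[109, 109, 110, 110, 110, 109, 125, 169, 183, 183, 181, 179, 168, 163, 208, 240, 247, 245, 244, 239, 233, 232, 232, 231, 231, 231, 231, 232, 233, 233, 232, 232, 236, 237, 234, 232, 239, 245, 246, 247, 245, 218, 180, 175, 183, 186, 186, 186, 185, 185, 185, 185, 186, 186, 185, 185, 186, 186, 187, 187]]Traceback (most recent call last):
  File "<stdin>", line 10, in <module>
    return umr_minimum(a, axis, None, out, keepdims, initial, where)
ValueError: zero-size array to reduction operation minimum which has no identity
```

```bash
python3 - <<'E'
from h import *
a=cv2.imread('pics/w1.png'); T=np.load('pics/w1T.npy'); C=cam('wrist',T)
g=a.min(2); m=(g>212).astype(np.uint8); m[:, :240]=0; m[:,296:]=0; m[245:]=0; m[:120]=0
m=cv2.morphologyEx(m,cv2.MORPH_CLOSE,np.ones((5,5))); m=cv2.morphologyEx(m,cv2.MORPH_OPEN,np.ones((5,5)))
c=max(cv2.findContours(m,0,1)[0],key=cv2.contourArea); print('px box',cv2.boundingRect(c))
P=cast(C,c.reshape(-1,2),0.059)[:,:2]
r=cv2.minAreaRect((P*1000).astype(np.float32)); print(r)
S=T[:3,:3].T@(np.array([*r[0],59])/1000-T[:3,3]); print('box centre in tool mm',S*1000, 'yaw',np.degrees(np.arctan2(T[1,0],T[0,0])))
# top-view cross-check
b=cv2.imread('pics/top0.png').min(2); m2=(b>205).astype(np.uint8); m2[:, :150]=0; m2[:,180:]=0; m2[:185]=0; m2[228:]=0
c=max(cv2.findContours(m2,0,1)[0],key=cv2.contourArea); print('top',cv2.minAreaRect((cast(cam('top'),c.reshape(-1,2),0.059)[:,:2]*1000).astype(np.float32)))
for y in (140,160,200,220): print(y,g[y,244:292].tolist())
print('col',g[215:250,264].tolist(),g[120:145,266].tolist())
E
```

```text
px box (253, 136, 29, 91)
((525.4791870117188, 256.5495910644531), (94.499755859375, 27.151275634765625), 17.94504165649414)
box centre in tool mm [  8.00354434 155.32236142  -6.72626749] yaw 105.88352386294206
top ((525.625, 256.2436218261719), (92.067138671875, 24.22418212890625), 17.926944732666016)
140 [115, 160, 180, 181, 180, 180, 179, 173, 193, 230, 245, 245, 245, 245, 245, 245, 244, 243, 242, 242, 242, 241, 239, 239, 240, 242, 244, 245, 243, 242, 242, 243, 244, 244, 246, 248, 233, 197, 177, 180, 180, 181, 180, 181, 181, 181, 180, 179]
160 [107, 121, 166, 183, 182, 180, 178, 168, 158, 199, 237, 246, 245, 245, 243, 238, 234, 232, 232, 231, 229, 231, 233, 233, 231, 230, 229, 232, 234, 234, 232, 236, 243, 245, 246, 248, 237, 194, 169, 178, 182, 184, 184, 185, 185, 186, 185, 185]
200 [109, 109, 108, 128, 170, 184, 183, 181, 179, 164, 170, 217, 243, 247, 244, 243, 238, 235, 233, 234, 235, 236, 237, 237, 233, 229, 230, 233, 234, 234, 236, 237, 241, 245, 246, 247, 248, 232, 189, 171, 181, 184, 185, 185, 185, 185, 185, 184]
220 [106, 106, 106, 105, 126, 168, 180, 180, 179, 175, 161, 175, 222, 243, 245, 242, 242, 243, 243, 243, 243, 243, 244, 244, 244, 243, 243, 244, 246, 246, 244, 243, 243, 244, 246, 246, 246, 241, 203, 168, 175, 180, 181, 181, 181, 180, 180, 184]
col [243, 243, 243, 243, 243, 243, 243, 243, 243, 243, 246, 236, 184, 88, 73, 79, 79, 78, 77, 77, 76, 76, 76, 75, 75, 74, 75, 73, 74, 72, 75, 91, 105, 104, 103] [106, 107, 108, 108, 108, 108, 108, 107, 107, 106, 135, 162, 165, 164, 164, 202, 238, 241, 240, 239, 239, 240, 240, 240, 240]
```

```bash
python3 -m inch '{"claw":[0.5,0.5,0.5,0.5,0.5,0.5,0.5,0.5],"slide":[[0,0,0],[7.4,0,-13],[0,40,0],[0,40,0],[0,30,0],[0,25,0],[0,10,0],[0,0,0]],"turn":[-0.036,0,0,0,0,0,0,0]}' 40
python3 - <<'E'
from h import *
s=readout.state(); print(s['t'],s['position'],s['tool_rot'],s['contact_force'])
im=optics.camera('wrist'); cv2.imwrite('pics/w2.png',im[100:384,:,::-1])
E
```

```text
t: 2.55
position: [0.5277, 0.2629, 0.0683]
tool_rot: [-89.9, 0.0, 108.2]
contact_force: [-0.4, 0.2, -0.2]
finger_gap: 0.499
2.55 [0.52771079 0.26289694 0.06828717] [-8.98619766e+01  1.32855261e-02  1.08208994e+02] [-0.43314721  0.23884681 -0.19018374]
```

View pics/w2.png

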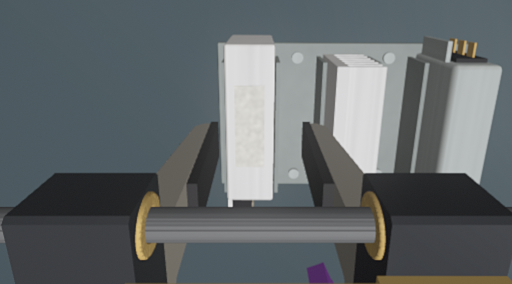

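The fingers straddle the psu, which sits at columns 226-273 between finger tips at 215 and 302. I'll shift about 5 mm towards it, descend and close.

```bash
python3 -m inch '{"claw":[0.5,0.5,0.5,0.5,0.5],"slide":[[-5.5,0,-2],[0,0,0],[0,20,0],[0,10.5,0],[0,0,0]],"turn":[0,0,0,0,0]}' 40
python3 -m inch '{"claw":[0.8,0.8,0.8,0.8,0.8,0.8],"slide":[[0,0,0],[0,0,0],[0,0,0],[0,0,0],[0,0,0],[0,0,0]],"turn":[0,0,0,0,0,0]}' 40
```

```text
t: 3.1
position: [0.5315, 0.257, 0.0383]
tool_rot: [-89.9, 0.0, 108.2]
contact_force: [0.5, 0.1, -0.5]
finger_gap: 0.501
t: 3.7
position: [0.5327, 0.2578, 0.0398]
tool_rot: [-90.1, -0.0, 108.2]
contact_force: [-0.4, -0.1, 6.5]
finger_gap: 0.296
```

```bash
python3 -m inch '{"claw":[0.85,0.85,0.85,0.85,0.85,0.85,0.85],"slide":[[0,0,0],[0,-5,0],[0,-10,0],[0,-20,0],[0,-30,0],[0,-30,0],[0,0,0]],"turn":[0,0,0,0,0,0,0]}' 45
python3 - <<'E'
from h import *
s=readout.state(); print(s['t'],s['position'],s['tool_rot'],s['contact_force'])
im=optics.camera('wrist'); im2=optics.camera('scene'); np.save('pics/w3T.npy',tool(s)); 
out=np.zeros((384,800,3),np.uint8); out[:,:400]=im[:,60:460]; out[:,400:]=im2[:,112:512]
cv2.imwrite('pics/w3.png',out[:,:,::-1]); cv2.imwrite('pics/w3w.png',im[:,:,::-1])
E
```

```text
t: 4.4
position: [0.5345, 0.2586, 0.1385]
tool_rot: [-90.4, -0.1, 108.2]
contact_force: [0.8, 0.7, -2.2]
finger_gap: 0.3
4.4 [0.53452872 0.2586397  0.13849019] [-9.03813873e+01 -5.03371099e-02  1.08174901e+02] [ 0.84990205  0.72383179 -2.19858753]
```

View pics/w3.png

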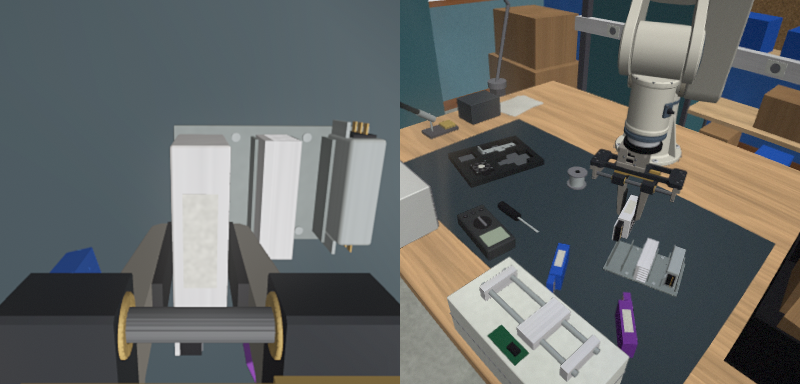

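The module hangs square in the jaws, at crop x 170-230, and the rack's psu channel is empty. The force reads about 2.2 N of weight. Next I'll carry it to the clear place, already turned to the pocket's yaw.

```bash
python3 -m inch '{"claw":[0.85,0.85,0.85,0.85,0.85,0.85,0.85,0.85,0.85,0.85],"slide":[[0,0,0],[0,0,0],[0,0,0],[0,0,0],[-30,0,-3.4],[-42,0,-5],[-42,0,-5],[-42,0,-5],[-40,0,-5],[-22,0,-2.4]],"turn":[0.13,0.13,0.13,0.13,0,0,0,0,0,0]}' 45
python3 -m inch '{"claw":[0.85,0.85,0.85,0.85,0.85,0.85,0.85],"slide":[[0,0,0],[0,30,0],[0,30,0],[0,20,0],[0,8,0],[0,4,0],[0,0,0]],"turn":[0,0,0,0,0,0,0]}' 45
```

```text
t: 5.5
position: [0.5116, 0.0361, 0.1324]
tool_rot: [-89.8, 0.1, 78.3]
contact_force: [-0.3, 0.5, -2.3]
finger_gap: 0.302
t: 6.2
position: [0.5135, 0.0392, 0.0419]
tool_rot: [-90.0, 0.0, 78.4]
contact_force: [0.1, 0.6, -1.6]
finger_gap: 0.301
```

```bash
python3 -m inch '{"claw":[0.85,0.85,0.85],"slide":[[0,2,0],[0,2,0],[0,0,0]],"turn":[0,0,0]}' 45
python3 -m inch '{"claw":[0.85,0.85,0.85],"slide":[[0,1,0],[0,1,0],[0,0,0]],"turn":[0,0,0]}' 45
```

```text
t: 6.5
position: [0.5139, 0.0388, 0.0385]
tool_rot: [-90.0, -0.0, 78.4]
contact_force: [0.1, 0.8, -2.9]
finger_gap: 0.3
t: 6.8
position: [0.5135, 0.0387, 0.0361]
tool_rot: [-90.0, 0.0, 78.4]
contact_force: [-0.0, -0.4, -3.4]
finger_gap: 0.303
```

```bash
python3 -m inch '{"claw":[0.85,0.85,0.85],"slide":[[0,1,0],[0,0,0],[0,0,0]],"turn":[0,0,0]}' 45
python3 -m inch '{"claw":[0.85,0.85,0.85],"slide":[[0,1,0],[0,0,0],[0,0,0]],"turn":[0,0,0]}' 45
```

```text
t: 7.1
position: [0.5135, 0.0388, 0.035]
tool_rot: [-90.0, 0.0, 78.4]
contact_force: [0.2, 0.4, -2.0]
finger_gap: 0.302
t: 7.4
position: [0.5136, 0.0388, 0.0347]
tool_rot: [-90.0, -0.0, 78.4]
contact_force: [-3.0, 0.6, 7.4]
finger_gap: 0.302
```

The module has touched down (+7 N). I'll open, rise so the tips sit just below its top edge, and push gently towards the base side (-x of the tool).

```bash
python3 -m inch '{"claw":[0.6,0.4,0.2,0.2,0.2,0.2,0.2],"slide":[[0,0,0],[0,0,0],[0,0,0],[0,0,0],[0,-6,0],[0,-6,0],[0,0,0]],"turn":[0,0,0,0,0,0,0]}' 45
python3 -m inch '{"claw":[0.2,0.2,0.2,0.2,0.2,0.2],"slide":[[-8,0,0],[-6,0,0],[-4,0,0],[-4,0,0],[-4,0,0],[0,0,0]],"turn":[0,0,0,0,0,0]}' 45
python3 - <<'E'
from h import *
s=readout.state(); print(s['t'],s['position'],s['tool_rot'],s['contact_force'])
im=optics.camera('wrist'); im2=optics.camera('scene')
out=np.zeros((384,800,3),np.uint8); out[:,:400]=im[:,60:460]; out[:,400:]=cv2.resize(im2[100:292,180:380],(400,384),interpolation=cv2.INTER_CUBIC)
cv2.imwrite('pics/w4.png',out[:,:,::-1])
E
```

```text
t: 8.1
position: [0.5143, 0.0388, 0.0471]
tool_rot: [-90.1, -0.0, 78.4]
contact_force: [-0.1, -0.4, -0.5]
finger_gap: 0.797
t: 8.7
position: [0.5082, 0.0128, 0.046]
tool_rot: [-90.0, 0.0, 78.4]
contact_force: [0.6, 0.6, 0.5]
finger_gap: 0.799
8.7 [0.50820592 0.01284097 0.04603127] [-8.99939371e+01  2.97778560e-03  7.83514738e+01] [0.55196834 0.56458157 0.51709448]
```

View pics/w4.png

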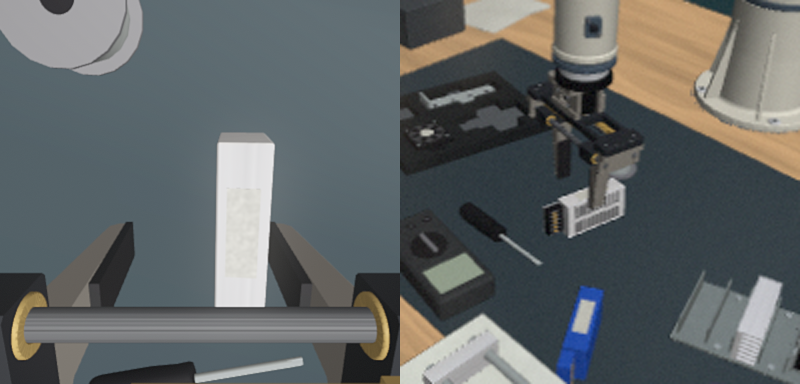

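The module is still upright with its slotted cover facing +y, and the right finger is just at it (crop 217-273, finger at 275). I'll keep pushing.

```bash
python3 -m inch '{"claw":[0.2,0.2,0.2,0.2],"slide":[[-4,0,0],[-4,0,0],[-4,0,0],[0,0,0]],"turn":[0,0,0,0]}' 45
python3 -m inch '{"claw":[0.2,0.2,0.2,0.2,0.2],"slide":[[-4,0,0],[-4,0,0],[-4,0,0],[-3,0,0],[0,0,0]],"turn":[0,0,0,0,0]}' 45
python3 - <<'E'
from h import *
s=readout.state(); print(s['t'],s['position'],s['tool_rot'],s['contact_force'])
im=optics.camera('wrist'); im2=optics.camera('scene'); np.save('pics/w5T.npy',tool(s)); cv2.imwrite('pics/w5w.png',im[:,:,::-1])
out=np.zeros((384,800,3),np.uint8); out[:,:400]=im[:,60:460]; out[:,400:]=cv2.resize(im2[100:292,180:380],(400,384),interpolation=cv2.INTER_CUBIC)
cv2.imwrite('pics/w5.png',out[:,:,::-1])
E
```

```text
t: 9.2
position: [0.5056, 0.001, 0.046]
tool_rot: [-90.0, 0.0, 78.4]
contact_force: [-1.0, 0.6, -0.0]
finger_gap: 0.798
t: 9.7
position: [0.5027, -0.0135, 0.0461]
tool_rot: [-90.0, 0.0, 78.4]
contact_force: [-0.3, 0.3, 0.1]
finger_gap: 0.801
9.7 [ 0.50273746 -0.01353179  0.04607835] [-8.99946889e+01  3.87100158e-03  7.83557566e+01] [-0.30517446  0.27699558  0.12530763]
```

View pics/w5.png

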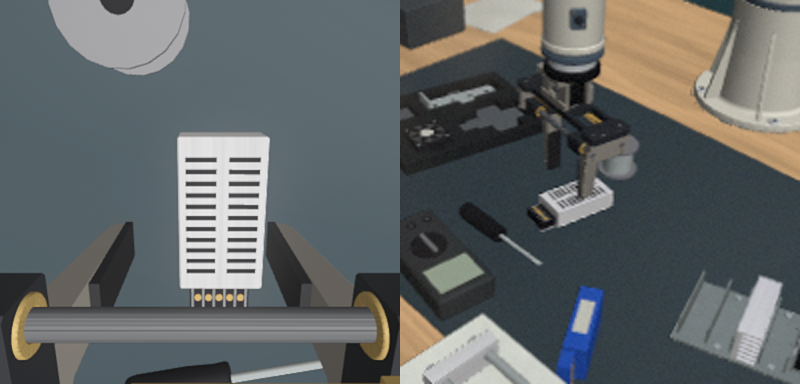

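It fell cleanly onto its base, with the vented cover up and the terminals at the far end (crop 178-268, 133-305). I'll measure its pose, then move over the tray to measure the pocket before grasping.

```bash
cat > m.py <<'E'
from h import *
def box(fn,T,roi,z=0.030,thr=150):
    a=cv2.imread(fn) if isinstance(fn,str) else fn
    C=cam('wrist',T); g=a.min(2); m=np.zeros(g.shape,np.uint8); x0,x1,y0,y1=roi
    m[y0:y1,x0:x1]=g[y0:y1,x0:x1]>thr
    m=cv2.morphologyEx(m,cv2.MORPH_CLOSE,np.ones((9,9))); m=cv2.morphologyEx(m,cv2.MORPH_OPEN,np.ones((7,7)))
    c=max(cv2.findContours(m,0,1)[0],key=cv2.contourArea); print('px',cv2.boundingRect(c))
    r=cv2.minAreaRect((cast(C,c.reshape(-1,2),z)[:,:2]*1000).astype(np.float32)); return r
E
python3 - <<'E'
from m import *
T=np.load('pics/w5T.npy')
a=cv2.imread('pics/w5w.png').min(2); print(a[125:150:1,285].tolist(), a[200,225:345:2].tolist())
for thr in (150,190,215): print(thr,box('pics/w5w.png',T,(200,345,125,300),thr=thr))
E
python3 -m inch '{"claw":[0,0,0,0,0,0,0,0,0,0],"slide":[[0,-30,0],[0,-45,0],[0,-45,0],[0,-40,0],[-43,0,-5],[-43,0,-5],[-43,0,-5],[-43,0,-5],[-43,0,-5],[0,0,0]],"turn":[0,0,0,0,0,0,0,0,0,0]}' 45
python3 - <<'E'
from h import *
s=readout.state(); print(s['t'],s['position'],s['tool_rot'])
im=optics.camera('wrist'); np.save('pics/w6T.npy',tool(s)); cv2.imwrite('pics/w6.png',im[:,:,::-1])
im2=optics.camera('top'); cv2.imwrite('pics/top6.png',im2[:,:,::-1])
E
```

```text
[95, 96, 96, 96, 96, 95, 101, 127, 143, 145, 145, 170, 210, 225, 224, 223, 223, 223, 223, 223, 223, 223, 224, 224, 224] [91, 91, 91, 92, 94, 93, 98, 208, 228, 226, 225, 226, 229, 226, 224, 225, 227, 227, 228, 229, 228, 228, 230, 229, 226, 226, 225, 223, 220, 223, 226, 226, 227, 228, 227, 225, 224, 224, 225, 225, 226, 223, 223, 221, 222, 223, 224, 225, 227, 226, 208, 95, 95, 95, 94, 94, 93, 92, 92, 93]
px (237, 136, 93, 153)
150 ((498.3056945800781, 0.7195663452148438), (51.790924072265625, 95.51850128173828), 78.33990478515625)
px (238, 137, 91, 151)
190 ((498.2368469238281, 0.7839241027832031), (50.81595993041992, 94.26042938232422), 78.33158111572266)
px (239, 138, 89, 150)
215 ((498.52069091796875, 0.7932167053222656), (50.11845397949219, 93.70269775390625), 78.33513641357422)
t: 10.8
position: [0.4837, -0.2328, 0.2062]
tool_rot: [-90.1, 0.1, 78.2]
contact_force: [-0.5, 0.6, 0.2]
finger_gap: 1.003
10.8 [ 0.48374347 -0.23284588  0.20619501] [-9.00505305e+01  8.52542031e-02  7.81814372e+01]
```

View pics/w6.png

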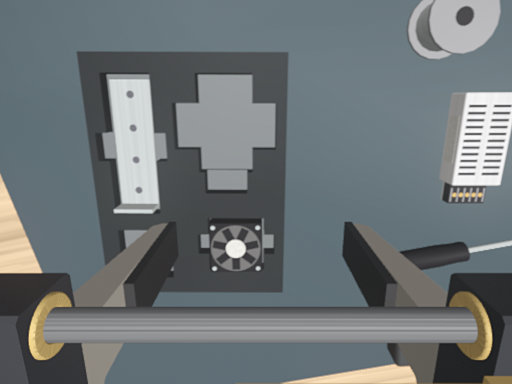

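The pocket is clearly visible: body at (197-253, 73-168), wells at (177-275, 104-147) and narrow end at (207-247, 168-190). The tray is at (80-288, 52-292). I'll measure the pocket floor on z = 0.007.

```bash
python3 - <<'E'
from m import *
T=np.load('pics/w6T.npy'); C=cam('wrist',T); a=cv2.imread('pics/w6.png'); g=a.min(2)
print(g[150:200:2,225].tolist(), g[125,165:290:3].tolist(), g[66:80,225].tolist())
m=np.zeros(g.shape,np.uint8); m[64:198,168:284]=g[64:198,168:284]>75
m=cv2.morphologyEx(m,cv2.MORPH_CLOSE,np.ones((9,9)))
n,l,st,_=cv2.connectedComponentsWithStats(m); print(st[1:])
k=1+st[1:,4].argmax(); m=(l==k).astype(np.uint8)
c=max(cv2.findContours(m,0,1)[0],key=cv2.contourArea)
m2=np.zeros_like(m); cv2.drawContours(m2,[c],-1,1,-1)
ys,xs=np.nonzero(m2); P=cast(C,np.c_[xs,ys],0.007)[:,:2]
# yaw: straight well edges
Q=cast(C,c.reshape(-1,2),0.007)[:,:2]*1000
for yaw in (-11.2,-11.6,-12.0,-12.4):
    th=np.radians(yaw); R=np.array([[np.cos(th),np.sin(th)],[-np.sin(th),np.cos(th)]])
    q=(P*1000)@R.T; H=np.histogram2d(q[:,0],q[:,1],bins=[np.arange(380,560,1),np.arange(-260,-90,1)])[0]
    print(yaw,'sharp',(np.diff(H.sum(0))**2).sum().round(), (np.diff(H.sum(1))**2).sum().round())
th=np.radians(-11.8); R=np.array([[np.cos(th),np.sin(th)],[-np.sin(th),np.cos(th)]]); q=(P*1000)@R.T
ext=lambda v:np.percentile(v,[0.3,99.7]).round(1)
x0,x1=q[:,0].min(),q[:,0].max(); print('x',x0,x1,(x0+x1)/2); xm=(x0+x1)/2
for n_,lo,hi in (('well',-28,8),('bodyA',-58,-40),('bodyB',18,34),('narrow',44,58)):
    for l2,h2 in ((lo,(lo+hi)/2),((lo+hi)/2,hi)):
        s=(q[:,0]-xm>l2)&(q[:,0]-xm<h2); e=ext(q[s,1]); print(n_,e,e.mean(),np.ptp(e))
for lo,hi in ((-52,-34),(34,52)):
    ym=-172 
print('ycentre est world for xm, ym printed above; R rows',R.round(4).tolist())
E
```

```text
[149, 149, 149, 149, 149, 149, 149, 149, 150, 134, 139, 148, 147, 147, 148, 147, 147, 147, 148, 146, 52, 44, 71, 71, 70] [76, 75, 75, 55, 124, 150, 150, 150, 150, 150, 150, 150, 150, 151, 150, 150, 150, 151, 151, 152, 151, 151, 152, 151, 151, 151, 152, 151, 151, 151, 152, 151, 151, 151, 151, 150, 153, 69, 76, 77, 77, 108] [80, 79, 79, 78, 78, 78, 70, 52, 100, 147, 157, 155, 154, 154]
[[  168    64   116   126 12039]]
-11.2 sharp 19516.0 12724.0
-11.6 sharp 5948.0 33460.0
-12.0 sharp 15740.0 20268.0
-12.4 sharp 5896.0 9958.0
x 411.28699131248044 546.6464945807891 478.9667429466348
well [-229.2 -104.3] -166.75 124.89999999999999
well [-230.5 -104. ] -167.25 126.5
bodyA [-221.6 -105. ] -163.3 116.6
bodyA [-222.6 -104.8] -163.7 117.8
bodyB [-232.1 -110.3] -171.2 121.8
bodyB [-232.7 -130.1] -181.39999999999998 102.6
narrow [-234.  -139.3] -186.65 94.69999999999999
narrow [-234.5 -144. ] -189.25 90.5
ycentre est world for xm, ym printed above; R rows [[0.9789, -0.2045], [0.2045, 0.9789]]
```

```bash
python3 - <<'E'
from m import *
T=np.load('pics/w6T.npy'); C=cam('wrist',T); g=cv2.imread('pics/w6.png').min(2)
m=np.zeros(g.shape,np.uint8); m[64:198,168:284]=g[64:198,168:284]>105
n,l,st,_=cv2.connectedComponentsWithStats(m); k=1+st[1:,4].argmax(); print(st[k]); ys,xs=np.nonzero(l==k)
P=cast(C,np.c_[xs,ys],0.007)[:,:2]*1000
def Rm(yaw): th=np.radians(yaw); return np.array([[np.cos(th),np.sin(th)],[-np.sin(th),np.cos(th)]])
A=[]
# yaw from left/right edges of the well and body via line fits per row in image
def edge(rows,side):
    E=[]
    for r in rows:
        x=xs[ys==r]; E.append([x.min()-.5 if side<0 else x.max()+.5, r])
    p=cast(C,E,0.007)[:,:2]; v=cv2.fitLine(p.astype(np.float32)*1000,cv2.DIST_HUBER,0,.01,.01).ravel(); s=np.sign(v[0]); return np.degrees(np.arctan2(v[1]*s,v[0]*s)).round(2)
print('yaws',[edge(range(a,b),s) for a,b in((78,100),(110,142),(150,164),(173,188)) for s in(-1,1)])
for yaw in (-11.7,):
    R=Rm(yaw); q=P@R.T; xm=(np.percentile(q[:,0],.2)+np.percentile(q[:,0],99.8))/2; print('x',q[:,0].min(),q[:,0].max(),np.ptp(q[:,0]),xm)
    Y=[]
    for n_,lo,hi in (('well',-28,8),('bodyA',-56,-40),('bodyB',20,34),('narrow',46,58)):
        s=(q[:,0]-xm>lo)&(q[:,0]-xm<hi); e=np.percentile(q[s,1],[.5,99.5]); print(n_,e,e.mean(),np.ptp(e)); Y.append(e.mean())
    s=np.abs(q[:,1]-np.mean(Y))>35; e=np.percentile(q[s,0],[.5,99.5]); print('well x',e,e.mean(),'-> origin',e.mean()+10)
    print('pocket world',R.T@[xm,np.mean(Y)])
E
```

```text
[ 176   74  100  116 7822]
yaws [np.float32(-10.89), np.float32(-12.12), np.float32(-11.32), np.float32(-13.74), np.float32(-11.94), np.float32(-12.12), np.float32(-11.9), np.float32(-12.4)]
x 420.83802193754514 546.3431260174497 125.50510407990453 484.0917938199084
well [-220.92140171 -114.59552806] -167.7584648866409 106.32587365506684
bodyA [-196.04378178 -138.51256798] -167.27817488012357 57.53121379123908
bodyB [-196.41213302 -139.09521725] -167.75367513551134 57.316915773127846
narrow [-189.8479856  -146.14735149] -167.9976685421073 43.70063411162974
well x [450.34045545 496.75055562] 473.54550553448485 -> origin 483.54550553448485
pocket world [ 440.02690671 -262.38038919]
```

```bash
python3 -m inch '{"claw":[0,0,0,0,0,0,0],"slide":[[40,0,5],[48,0,6],[48,0,6],[48,0,6],[47.5,0,6.3],[0,0,0],[0,0,0]],"turn":[0,0,0,0,0,0,0]}' 45
python3 - <<'E'
from m import *
s=readout.state(); T=tool(s); im=optics.camera('wrist')[:,:,::-1].copy(); cv2.imwrite('pics/w7.png',im)
print(s['t'],s['position'],s['tool_rot'])
a=im.min(2); print(a[150,180:330:6].tolist())
r=box(im,T,(190,350,90,240),thr=150); print(r)
P=cast(cam('top'),cv2.findContours((cv2.morphologyEx(((cv2.imread('pics/top6.png').min(2)>170)).astype(np.uint8),cv2.MORPH_CLOSE,np.ones((3,3)))),0,1)[0][0].reshape(-1,2),.03)
t=cv2.imread('pics/top6.png').min(2); mk=np.zeros_like(t); mk[180:235,230:275]=(t[180:235,230:275]>140)*1; mk=cv2.morphologyEx(mk,cv2.MORPH_CLOSE,np.ones((5,5)))
c=max(cv2.findContours(mk,0,1)[0],key=cv2.contourArea); print('top mod',cv2.minAreaRect((cast(cam('top'),c.reshape(-1,2),.03)[:,:2]*1000).astype(np.float32)))
t=cv2.imread('pics/top0.png').min(2); mk=np.zeros_like(t); mk[210:264,320:364]=(t[210:264,320:364]>52)*1
n,l,st,ce=cv2.connectedComponentsWithStats(mk); k=1+st[1:,4].argmax(); ys,xs=np.nonzero(l==k); print(st[k])
P=cast(cam('top'),np.c_[xs,ys],.007)[:,:2]*1000; th=np.radians(-12); q=P@np.array([[np.cos(th),np.sin(th)],[-np.sin(th),np.cos(th)]]).T
print('top pocket rot ext',q.min(0),q.max(0),(q.min(0)+q.max(0))/2,'expect', 484.97,-165.3)
E
```

```text
t: 11.6
position: [0.5014, 0.0063, 0.2061]
tool_rot: [-90.0, 0.0, 78.6]
contact_force: [0.2, 0.1, -0.7]
finger_gap: 0.999
11.6 [0.50143324 0.0062605  0.20605173] [-8.99794937e+01  3.09985658e-03  7.86433654e+01]
[123, 124, 125, 126, 128, 129, 131, 133, 137, 177, 154, 156, 255, 183, 172, 174, 255, 137, 136, 134, 132, 132, 132, 130, 130]
px (229, 123, 51, 105)
((505.90081787109375, -1.2600936889648438), (53.60795974731445, 113.99897766113281), 78.68402862548828)
top mod ((497.7234802246094, 0.3979148864746094), (51.08039855957031, 96.03374481201172), 78.55562591552734)
[ 323  216   39   45 1123]
top pocket rot ext [ 421.33135931 -219.92265593] [ 548.16958819 -111.17963375] [ 484.75047375 -165.55114484] expect 484.97 -165.3
```

The top and wrist views agree to within 1 mm on both module and pocket. Next I'll correct laterally, descend and check.

```bash
python3 -m inch '{"claw":[0,0,0,0,0,0,0,0],"slide":[[-6.2,0,-1.9],[0,40,0],[0,45,0],[0,40,0],[0,30,0],[0,20,0],[0,8,0],[0,0,0]],"turn":[0,0,0,0,0,0,0,0]}' 45
python3 - <<'E'
from h import *
for i in range(3):
    s=readout.state(); print(s['t'],s['position'],s['tool_rot'],s['contact_force'])
E
```

```text
t: 12.45
position: [0.5019, -0.0037, 0.0223]
tool_rot: [-89.9, 0.0, 78.3]
contact_force: [-0.5, -0.2, 1.0]
finger_gap: 1.004
12.45 [ 0.50193897 -0.0036721   0.02233914] [-8.98917542e+01  2.51462686e-02  7.82853770e+01] [-0.5031124  -0.23786789  1.0085568 ]
12.45 [ 0.50193897 -0.0036721   0.02233914] [-8.98917542e+01  2.51462686e-02  7.82853770e+01] [-0.5031124  -0.23786789  1.0085568 ]
12.45 [ 0.50193897 -0.0036721   0.02233914] [-8.98917542e+01  2.51462686e-02  7.82853770e+01] [-0.5031124  -0.23786789  1.0085568 ]
```

```bash
python3 -m inch '{"claw":[0,0,0,0],"slide":[[3.3,6,0],[0,6,0],[0,4.5,0],[0,0,0]],"turn":[0,0,0,0]}' 30
python3 -m inch '{"claw":[0.2,0.4,0.55,0.55,0.55,0.55,0.55],"slide":[[0,0,0],[0,0,0],[0,0,0],[0,0,0],[0,0,0],[0,0,0],[0,0,0]],"turn":[0,0,0,0,0,0,0]}' 30
```

```text
t: 12.85
position: [0.5031, 0.0008, 0.0064]
tool_rot: [-90.0, 0.0, 78.4]
contact_force: [0.1, -0.3, 0.0]
finger_gap: 0.994
t: 13.55
position: [0.5033, 0.0006, 0.0067]
tool_rot: [-90.0, 0.0, 78.4]
contact_force: [-0.4, -1.1, 2.0]
finger_gap: 0.565
```

Gripped at 52 mm. I'll lift, check, and carry to above the pocket.

```bash
python3 -m inch '{"claw":[0.6,0.6,0.6,0.6,0.6,0.6],"slide":[[0,0,0],[0,-5,0],[0,-20,0],[0,-35,0],[0,-30,0],[0,0,0]],"turn":[0,0,0,0,0,0]}' 45
python3 -m inch '{"claw":[0.6,0.6,0.6,0.6,0.6,0.6,0.6,0.6,0.6],"slide":[[-25,0,1.5],[-42,0,2.5],[-42,0,2.5],[-42,0,2.5],[-42,0,2.5],[-42,0,2.5],[-35,0,2],[0,0,0],[0,0,0]],"turn":[0.007,0,0,0,0,0,0,0,0]}' 45
python3 - <<'E'
from h import *
s=readout.state(); print(s['t'],s['position'],s['tool_rot'],s['contact_force'])
im=optics.camera('wrist'); np.save('pics/w8T.npy',tool(s)); cv2.imwrite('pics/w8.png',im[:,:,::-1])
E
```

```text
t: 14.15
position: [0.5057, 0.0007, 0.1001]
tool_rot: [-90.3, -0.1, 78.4]
contact_force: [1.5, 0.1, -1.9]
finger_gap: 0.562
t: 15.05
position: [0.4306, -0.2602, 0.0955]
tool_rot: [-89.9, -0.0, 77.8]
contact_force: [-0.7, -0.4, -2.8]
finger_gap: 0.56
15.05 [ 0.43055037 -0.26021611  0.09551831] [-8.99065535e+01 -4.86879977e-02  7.78490014e+01] [-0.66919075 -0.44301436 -2.75655028]
```

View pics/w8.png

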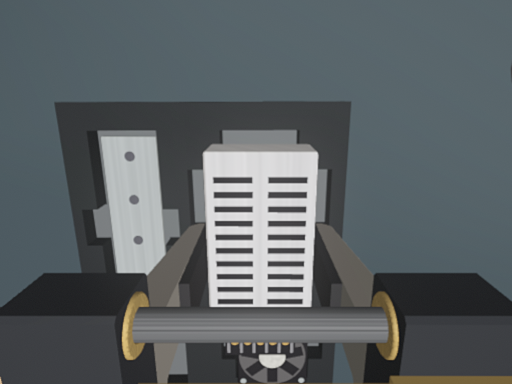

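The module is level and cover up above the pocket. Its near edge is at row 150 (columns 206-316). The pocket's near edge shows at row 130 (222-297) and the wells at 193-326. I'll compare these metrically.

```bash
python3 - <<'E'
from m import *
T=np.load('pics/w8T.npy'); C=cam('wrist',T); g=cv2.imread('pics/w8.png').min(2).astype(int)
Ti=np.linalg.inv(T); tl=lambda P:(np.c_[P,np.ones(len(P))]@Ti.T)[:,:3]*1000
print('col260',[(r,g[r,260]) for r in range(124,160,1)])
print('row145',g[138,210:310:3].tolist())
print('row200',[(c,g[195,c]) for c in list(range(186,212))+list(range(310,332))])
E
```

```text
col260 [(124, np.int64(64)), (125, np.int64(65)), (126, np.int64(66)), (127, np.int64(64)), (128, np.int64(63)), (129, np.int64(72)), (130, np.int64(107)), (131, np.int64(131)), (132, np.int64(131)), (133, np.int64(129)), (134, np.int64(130)), (135, np.int64(129)), (136, np.int64(129)), (137, np.int64(129)), (138, np.int64(129)), (139, np.int64(129)), (140, np.int64(129)), (141, np.int64(129)), (142, np.int64(129)), (143, np.int64(130)), (144, np.int64(135)), (145, np.int64(138)), (146, np.int64(139)), (147, np.int64(140)), (148, np.int64(141)), (149, np.int64(142)), (150, np.int64(141)), (151, np.int64(166)), (152, np.int64(203)), (153, np.int64(215)), (154, np.int64(214)), (155, np.int64(213)), (156, np.int64(213)), (157, np.int64(213)), (158, np.int64(213)), (159, np.int64(213))]
row145 [63, 63, 65, 58, 87, 129, 128, 128, 129, 128, 128, 129, 128, 129, 128, 129, 129, 129, 129, 129, 129, 130, 129, 129, 129, 129, 129, 129, 130, 55, 68, 66, 66, 66]
row200 [(186, np.int64(65)), (187, np.int64(67)), (188, np.int64(63)), (189, np.int64(56)), (190, np.int64(53)), (191, np.int64(51)), (192
[... 211 characters left out ...]
), (202, np.int64(127)), (203, np.int64(125)), (204, np.int64(150)), (205, np.int64(185)), (206, np.int64(211)), (207, np.int64(220)), (208, np.int64(220)), (209, np.int64(220)), (210, np.int64(219)), (211, np.int64(221)), (310, np.int64(220)), (311, np.int64(219)), (312, np.int64(218)), (313, np.int64(217)), (314, np.int64(217)), (315, np.int64(213)), (316, np.int64(172)), (317, np.int64(127)), (318, np.int64(125)), (319, np.int64(127)), (320, np.int64(128)), (321, np.int64(127)), (322, np.int64(128)), (323, np.int64(129)), (324, np.int64(129)), (325, np.int64(112)), (326, np.int64(71)), (327, np.int64(46)), (328, np.int64(45)), (329, np.int64(46)), (330, np.int64(55)), (331, np.int64(65))]
```

```bash
python3 - <<'E'
from m import *
T=np.load('pics/w8T.npy'); C=cam('wrist',T); Ti=np.linalg.inv(T)
tl=lambda px,z:((np.c_[cast(C,px,z),np.ones(len(px))]@Ti.T)[:,:3]*1000).round(1)
print('pocket near edge, body l/r, well l/r\n',tl([[260,129.7],[222,138],[296,138],[193,195],[325.7,195]],.007))
print('module near edge, sides\n',tl([[260,151.2],[204.8,195],[316.3,195]],.1188), '\nlower near edge',tl([[260,143.6]],.0908))
d=np.array([.440,-.2624])-T[:2,3]; print('pocket in tool x,z (from survey)',d@T[:2,0]*1000,d@T[:2,2]*1000)
E
```

```text
pocket near edge, body l/r, well l/r
 [[  0.2  88.6  52. ]
 [-29.3  88.6  45.6]
 [ 28.1  88.6  45.7]
 [-54.2  88.5  -0.3]
 [ 53.5  88.6  -0.3]]
module near edge, sides
 [[  0.3 -23.2  52.4]
 [-25.1 -23.3  32.2]
 [ 26.2 -23.2  32.2]] 
lower near edge [[ 0.3  4.8 52.2]]
pocket in tool x,z (from survey) -0.145921661310176 -9.69759304109753
```

```bash
python3 -m inch '{"claw":[0.6,0.6,0.6,0.6,0.6,0.6],"slide":[[-0.7,0,-2.6],[0,20,0],[0,20,0],[0,15,0],[0,0,0],[0,0,0]],"turn":[0,0,0,0,0,0]}' 45
python3 - <<'E'
from m import *
s=readout.state(); T=tool(s); d=np.array([.440,-.2624])-T[:2,3]; print('pocket in tool x,z',d@T[:2,0]*1000,d@T[:2,2]*1000,s['position'],s['tool_rot'])
im=optics.camera('wrist')[:,:,::-1].copy(); np.save('pics/w9T.npy',T); cv2.imwrite('pics/w9.png',im)
E
```

```text
t: 15.7
position: [0.4343, -0.2606, 0.0416]
tool_rot: [-90.0, -0.0, 78.1]
contact_force: [1.0, -0.5, -1.9]
finger_gap: 0.563
pocket in tool x,z -0.5835791836987116 -5.988664022358543 [ 0.4342618  -0.26058954  0.0416467 ] [-8.99695684e+01 -1.23480969e-02  7.80547059e+01]
```

View pics/w9.png

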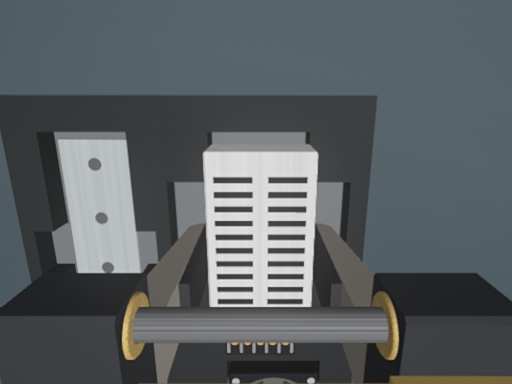

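The module is just above the pocket. The pocket's near edge is at row 132 (columns 212-306), the module's near edge at 150 (205-316) and the wells at 175-343, so it is nearly centred. I'll measure the remaining offset.

```bash
python3 - <<'E'
from m import *
T=np.load('pics/w9T.npy'); C=cam('wrist',T); Ti=np.linalg.inv(T); g=cv2.imread('pics/w9.png').min(2).astype(float)
tl=lambda px,z:((np.c_[cast(C,px,z),np.ones(len(px))]@Ti.T)[:,:3]*1000).round(1)
def e(line,a,b,f=.5):  # half-level crossing in [a,b)
    v=line[a:b]; h=(v[0]+v[-1])*f; i=np.nonzero((v[:-1]-h)*(v[1:]-h)<=0)[0][0]; return a+i+(h-v[i])/(v[i+1]-v[i])
pr=e(g[:,260],124,142); print('row',pr,g[126:156,260].astype(int).tolist())
bl,br=e(g[139],205,222),e(g[139],298,312); wl,wr=e(g[205],168,184),e(g[205],336,352); ml,mr=e(g[195],198,212),e(g[195],310,322); mt=e(g[:,260],147,158)
print(tl([[260,pr],[bl,139],[br,139],[wl,205],[wr,205]],.007)); z=T[2,3]
print(tl([[260,mt],[ml,195],[mr,195]],z+.0233))
E
```

```text
row 131.5735294117647 [66, 66, 66, 65, 64, 77, 111, 131, 130, 129, 129, 129, 128, 129, 129, 129, 129, 131, 136, 137, 140, 140, 141, 141, 140, 167, 203, 215, 213, 213]
[[  0.2  34.7  55.6]
 [-29.5  34.7  51.1]
 [ 27.7  34.7  51.2]
 [-54.6  34.6   8.6]
 [ 52.8  34.7   8.7]]
[[  0.3 -23.3  52.4]
 [-25.2 -23.3  32.2]
 [ 26.1 -23.3  32.2]]
```

```bash
python3 -m inch '{"claw":[0.6,0.6,0.6,0.6,0.6,0.6],"slide":[[-1.1,0,0.3],[0,6,0],[0,5,0],[0,4,0],[0,3,0],[0,0,0]],"turn":[0,0,0,0,0,0]}' 45
python3 -m inch '{"claw":[0.6,0.6,0.6,0.6,0.6],"slide":[[0,2.5,0],[0,2.5,0],[0,2,0],[0,1.5,0],[0,0,0]],"turn":[0,0,0,0,0]}' 45
```

```text
t: 16.35
position: [0.4331, -0.2622, 0.023]
tool_rot: [-89.9, -0.0, 78.0]
contact_force: [-0.0, 0.5, -2.2]
finger_gap: 0.56
t: 16.85
position: [0.4333, -0.2623, 0.0149]
tool_rot: [-90.0, -0.0, 78.0]
contact_force: [-0.1, 1.0, -2.4]
finger_gap: 0.563
```

```bash
python3 -m inch '{"claw":[0.6,0.6,0.6],"slide":[[0,1.2,0],[0,1,0],[0,0,0]],"turn":[0,0,0]}' 45
python3 -m inch '{"claw":[0.6,0.6,0.6],"slide":[[0,0.7,0],[0,0,0],[0,0,0]],"turn":[0,0,0]}' 45
```

```text
t: 17.15
position: [0.4334, -0.2623, 0.0128]
tool_rot: [-90.0, -0.0, 78.0]
contact_force: [-0.2, -0.5, -2.5]
finger_gap: 0.565
t: 17.45
position: [0.4334, -0.2624, 0.0122]
tool_rot: [-90.0, 0.0, 78.0]
contact_force: [0.2, -0.1, -2.0]
finger_gap: 0.562
```

```bash
python3 -m inch '{"claw":[0.6,0.6,0.6],"slide":[[0,0.6,0],[0,0,0],[0,0,0]],"turn":[0,0,0]}' 45
python3 -m inch '{"claw":[0.6,0.6,0.6],"slide":[[0,0.6,0],[0,0,0],[0,0,0]],"turn":[0,0,0]}' 45
```

```text
t: 17.75
position: [0.4335, -0.2624, 0.0117]
tool_rot: [-90.0, 0.0, 78.0]
contact_force: [-0.1, 0.4, -0.6]
finger_gap: 0.563
t: 18.05
position: [0.4335, -0.2624, 0.0116]
tool_rot: [-90.0, 0.0, 78.0]
contact_force: [-2.3, 2.2, 10.2]
finger_gap: 0.559
```

It is seated at the predicted height (0.0117) with +10 N. I'll open only to about 61 mm inside the wells, go straight up, then move aside to look.

```bash
python3 -m inch '{"claw":[0.4,0.35,0.34,0.34,0.34],"slide":[[0,0,0],[0,0,0],[0,0,0],[0,0,0],[0,0,0]],"turn":[0,0,0,0,0]}' 45
python3 -m inch '{"claw":[0.34,0.34,0.34,0.34,0.34,0.34,0.34,0.34],"slide":[[0,-6,0],[0,-15,0],[0,-30,0],[0,-40,0],[0,-40,0],[0,-40,0],[0,0,0],[0,0,0]],"turn":[0,0,0,0,0,0,0,0]}' 45
python3 - <<'E'
from m import *
s=readout.state(); T=tool(s); np.save('pics/w10T.npy',T); im=optics.camera('wrist'); im2=optics.camera('scene'); print(s['t'],s['position'])
cv2.imwrite('pics/w10.png',im[:,:,::-1])
out=np.zeros((384,800,3),np.uint8); out[:,:400]=im[:,60:460]; out[:,400:]=cv2.resize(im2[100:292,130:330],(400,384),interpolation=cv2.INTER_CUBIC)
cv2.imwrite('pics/w10c.png',out[:,:,::-1])
E
```

```text
t: 18.55
position: [0.4334, -0.2623, 0.0109]
tool_rot: [-90.0, -0.0, 78.0]
contact_force: [-0.3, 0.4, -0.7]
finger_gap: 0.661
t: 19.35
position: [0.4339, -0.2626, 0.1831]
tool_rot: [-90.1, 0.0, 78.0]
contact_force: [-0.4, 0.9, -1.4]
finger_gap: 0.66
19.35 [ 0.43385289 -0.26258734  0.18305913]
```

View pics/w10c.png

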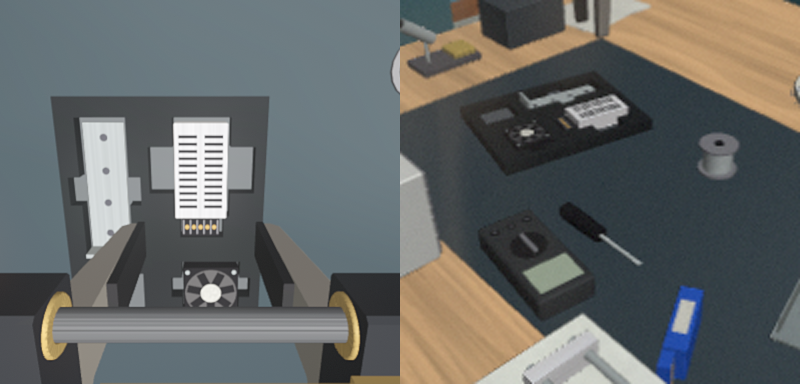

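The module lies flat in its pocket (crop 173-230, 122-233) with its cover up and the terminals in the narrow end; everything else is undisturbed. I'll make one numeric check of size and position, then hand in.

```bash
python3 - <<'E'
from m import *
T=np.load('pics/w10T.npy')
for thr in (170,190): print(box('pics/w10.png',T,(225,297,112,220),z=.035,thr=thr))
th=np.radians(-12); print('expected box centre',440.0-12*np.cos(th),-262.4-12*np.sin(th))
from bench import ticket
s=readout.state(); print(s['t'],s['contact_force']); print(ticket.sign_off())
E
```

```text
px (233, 122, 56, 97)
((428.45623779296875, -261.00689697265625), (52.400821685791016, 95.97885131835938), 78.00411224365234)
px (234, 123, 54, 95)
((428.373779296875, -261.01788330078125), (52.014060974121094, 93.95687866210938), 78.02638244628906)
expected box centre 428.26222879119433 -259.9050597101869
19.45 [-0.30610853 -0.32647571 -0.4588362 ]
the job is handed in; nothing more can be done
None
```

The power-supply module is packed in its pocket of the transit tray, and I handed the job in at about 19.5 s, well inside the 58 s limit. I lifted it straight out of the rack and stood it on the mat. I then tipped it onto its base with one finger, let go, took it again across its width and lowered it into the pocket until it touched the floor.

- **Position:** the last wrist view puts the module's centre within about 1.1 mm of home, mostly sideways, and its heading at -12.0°, the same as the pocket's.
- **Seating:** its top face measures 96 x 52 mm at the height it should have when fully down. It touched the floor at the tool height I had predicted (0.0117 m, +10 N).
- **Orientation:** the vented cover is up and the terminals are in the narrow end.
- **Everything else:** the other tray parts, spool, driver and meter looked undisturbed in the last pictures. The rack was outside them, and it looked undisturbed in the last one that showed it. The gripper ended clear above the tray with no contact.

No check failed. The only disagreement was just before placing: the pocket position from my earlier survey and the close-up view differed by about 1.5 mm along the pocket. I went mostly by the close-up.

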